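# Stopper the last jar and pack it in the carton

## Robot

A 6-joint arm with a two-finger parallel gripper is mounted at the origin on the work surface. World frame = base frame: x ahead of the robot, y to its left, z up, the work surface at z = 0. Lengths are in m, angles in rad, forces in N, time in s.
With the tool pointing down it reaches from about 0.25 to 0.725 m from the base axis. Payload 9.7 kg.
Tool frame: the origin (TCP) lies between the finger pads; the fingertips stand 22 mm ahead of it and the grasp point (between the pads) lies 3 mm ahead of it; z points along the fingers, y is the line along which they close (so a half turn about z gives the same grasp; the last joint's range is limited). The gripper opens to 85 mm and grips with 20 to 120 N. Pads are 22 mm wide; open, the fingers measure 114 mm over their backs; the gripper's body (76 mm by 85 mm) begins 54 mm behind the grasp point. The pads swing forward as they close: fully open they stand 13 mm farther back than shut.
Start: joints at [-1.129, 0.087, 0.176, 1.66, 0, 1.571], TCP at [0.235, -0.497, 0.253] pointing down, gripper open.
Joint ranges: [-3.13, 3.13], [-0.85, 1.81], [-1.15, 1.24], [-2.2, 2.28], [-1.44, 1.52], [-3.14, 3.14]. Speed limits (rad/s): [2.22, 2.22, 2.57, 3.14, 3.14, 3.14].

## Interface

Orientations are given as a rotation vector (axis times angle).
In Python, from workcell import arm, claw, solver, camera, workorder, nets, status gives the robot as it stands. Calls block until the motion is done:
- arm.move_to(position, orientation): joint-space move of the TCP to a pose.
- arm.line_to(position, orientation=None, max_speed=0.15): straight line of the TCP; orientation=None keeps the orientation; max_speed is the mean speed in m/s.
- arm.movej(angles): joint-space move.
- claw.move_gripper(opening, effort=None): opening from 0.0 (shut) to 1.0 (fully open); effort is the grip in N (None keeps the last); returns when the fingers have stopped.
- arm.dwell(seconds).
- solver.inverse_kinematics(position, orientation): joint angles nearest the present ones, or None.
- camera(name): name is "scene" or "top"; returns a dict with "pixels" (480x640x3 uint8, red, green, blue), "fx", "fy", "cx", "cy" (pixels), "origin" and "attitude" of the camera in the world. Camera axes: x right, y up, looking along -z (the intrinsics and any distortion apply to the point x, -y, -z); pixel columns grow to the right and rows downward; lengths in m; the calibration is good to about 2 mm. A picture is of the moment at which its call begins. There is no depth.
A pose or a line that the arm cannot do raises arm.IKError and nothing moves.
- workorder.sign_off(): hands the job in; it is judged then, once.
Trained networks look in a picture, given as the dict that the camera call returned (one of the last four; its "shot" number tells which), for a name from the list of things; names that differ only in an ending like _2 or _b are one class to them, and where a whole thing is asked for, a point or a joint stands for the part that bears it (a point fixed in the world has none). Each returns a list of dicts, best first, with "score" (0 to 1); they miss things now and then, are a little off and sometimes report something else, mostly with a low value. They report only what shows in the picture. A call takes as long as a camera call. They do not tell look-alikes from the thing itself.
- nets.regions_of(picture, label): "region" (480x640 bool, what is visible of it) and "bbox" ([left, top, width, height] in pixels, round what is visible of it).
Readings, each from a call of its own:
- status.read_clock(): time.
- status.read_q(): joint angles.
- status.read_joint_vel(): joint speeds.
- status.read_effort(): joint torques, N m.
- status.read_tool_pos(): TCP position.
- status.read_eef_rot(): TCP orientation.
- status.read_contact_force(): force on the tool from outside, world axes, zero at the start.
- status.read_torque(): the same for the moment, N m.
- status.read_finger_gap(): opening from 0.0 (shut) to 1.0 (fully open).
- status.read_grip_force(): force on a finger pad.
Only numpy, scipy, OpenCV 4.12 (cv2) and the standard library are available. Lean on these libraries where they do the work, as an engineer would, in place of code of your own. Each camera call takes 0.05 s, during which the arm holds its last target. There are 200 camera calls.

## Task

On the packing bench one storage jar still stands open. Close it where it stands with whichever of the two loose stoppers fits its mouth, pushed fully home so that its head sits flat on the rim; then lift the closed jar, keeping it upright, and lower it gently into the empty cell of the divided carton until it stands on the carton's bottom. Leave the other stopper and the jars already packed as they are.

Things in the scene. Friction and masses are not known exactly. Their poses are not given: they have to be found in the camera images.
- jar: Open stoneware jar, grey-brown, loose, about 0.5 kg. Body 90 mm diameter (foot 78) up to 61 mm height, shoulder to 83 mm, then a straight neck, 58 mm outer diameter, up to the rim at 125 mm. Straight round bore 46 mm diameter, free 44 mm deep. Carry it by the neck: the stopper is not fastened and pulls out. Origin: centre of the underside; z up its axis.
- jar_mouth (a point): Centre of the jar's mouth, level with the top of the rim, 125 mm above the jar's underside.
- small_stopper: Smaller loose stopper, 66 mm tall, 60 g, standing on its narrow end: tapered cork shank 40 mm long (35 mm diameter at the lower end, 43 at the top) under a cylindrical wooden head, 54 mm diameter, 26 mm high. Fits the jar; the head then rests on the rim, the origin 85 mm and the head's top 151 mm above the jar's underside. Origin: centre of the shank's lower end; z up.
- large_stopper: Larger loose stopper, same make, 72 mm tall, standing on its narrow end: cork shank 44 mm long (50 mm diameter at the lower end, 62 at the top), wooden head 68 mm diameter, 28 mm high. Too big for the jar. To be left alone. Origin: centre of the shank's lower end; z up.
- carton: Square cardboard tray, fixed, turned any way: 224 mm square outside, 85 mm high, walls and bottom 4 mm thick. A cross-shaped partition, 4 mm thick, top 70 mm above the bench, makes four cells 106 mm square, centres 55 mm from the tray's centre along x and y. Three hold closed jars; the (-x, +y) cell is empty. Origin: centre of the underside; x, y along the walls, z up.
- empty_cell (a point): Centre of the floor of the empty cell, 4 mm above the bench.
- packed_jar_1: One of three closed jars already packed, each loose in its own cell: the same jar with the same stopper in it, 151 mm tall over the head, standing on the carton's bottom, head 54 mm diameter. To be left alone. Origin: centre of the underside; z up.
- packed_jar_2: One of three closed jars already packed, each loose in its own cell: the same jar with the same stopper in it, 151 mm tall over the head, standing on the carton's bottom, head 54 mm diameter. To be left alone. Origin: centre of the underside; z up.
- packed_jar_3: One of three closed jars already packed, each loose in its own cell: the same jar with the same stopper in it, 151 mm tall over the head, standing on the carton's bottom, head 54 mm diameter. To be left alone. Origin: centre of the underside; z up.
Not all that is in view belongs to the job. Leave any yellow look-alike of the jar alone.

How it is judged:
By the outcome, as a careful person would: the job done as asked, in the order asked, and still so for the second after the job is handed in, with the robot touching nothing.
It also fails if it takes over 54 s, if anything falls off the work surface, if the arm or the gripper's body presses on something with over 40 N, if the wrist force passes 120 N, or if a joint passes its speed limit or range.

## Working session

There is one attempt and no reset: what is moved stays moved. The work goes in short steps, each a Python script; the robot and the scene stay as the last script left them, time stands still between calls to the robot, and variables do not carry over. Pictures are saved under pics/ and viewed, at most 10 in all, crops included, and the job is handed in when it is done.

```bash
mkdir -p pics; ls; cat > h.py <<'E'
import numpy as np, cv2
from scipy.spatial.transform import Rotation as R
from workcell import arm, claw, solver, camera, workorder, nets, status
def save(p,n): cv2.imwrite('pics/'+n,p['pixels'][:,:,::-1])
def rot(p):
    a=np.array(p['attitude'],float)
    return a if a.shape==(3,3) else R.from_rotvec(a).as_matrix() if a.size==3 else R.from_quat(a).as_matrix()
def dist(p):
    d=p.get('distortion'); return None if d is None else np.array(d,float)
def K(p): return np.array([[p['fx'],0,p['cx']],[0,p['fy'],p['cy']],[0,0,1.]])
def on_plane(p,uv,z):
    uv=np.array(uv,float).reshape(-1,1,2)
    n=cv2.undistortPoints(uv,K(p),dist(p)).reshape(-1,2)
    d=np.c_[n[:,0],-n[:,1],-np.ones(len(n))]@rot(p).T
    o=np.array(p['origin']); return o+d*((z-o[2])/d[:,2])[:,None]
def project(p,X):
    c=(np.array(X,float).reshape(-1,3)-np.array(p['origin']))@rot(p)
    c=c*[1,-1,-1]
    return cv2.projectPoints(c,np.zeros(3),np.zeros(3),K(p),dist(p))[0].reshape(-1,2)
E
python3 - <<'E'
from h import *
for n in('scene','top'):
    p=camera(n); save(p,n+'0.png'); print({k:v for k,v in p.items() if k!='pixels'})
    for l in('jar','small_stopper','large_stopper','carton','packed_jar_1'):
        for r in nets.regions_of(p,l): 
            print(n,l,round(r['score'],2),r['bbox'])
print(status.read_clock())
E
```

```text
pics
{'fx': 615.7791897808548, 'fy': 615.7791897808548, 'cx': 315.10259886154313, 'cy': 240.73750471591958, 'origin': array([ 1.31974493, -0.21513989,  0.95453525]), 'attitude': array([0.70459345, 0.51980005, 1.21669091]), 'shot': 1}
scene jar 0.96 [384.5, 202.8, 45.8, 63.1]
scene jar 0.67 [450.3, 201.1, 46.8, 65.4]
scene jar 0.62 [368.8, 162.7, 34.3, 54.1]
scene jar 0.19 [105.8, 252.8, 169.4, 143.5]
scene small_stopper 0.63 [334.2, 252.2, 27.9, 35.6]
scene large_stopper 0.83 [433.7, 280.9, 35.3, 51.2]
scene carton 0.88 [103.2, 249.6, 174.3, 145.9]
scene packed_jar_1 0.78 [167.8, 236.5, 41.1, 66.9]
scene packed_jar_1 0.74 [213.1, 257.4, 46.0, 65.1]
{'fx': 532.3343501083207, 'fy': 532.3343501083207, 'cx': 315.1363295271562, 'cy': 224.178620339652, 'origin': array([0.33407522, 0.03440803, 1.16109766]), 'attitude': array([ 0.07816689, -0.10775703, -1.5679561 ]), 'shot': 2}
top jar 0.71 [170.5, 295.6, 49.1, 43.4]
top jar 0.65 [177.3, 213.5, 46.0, 47.5]
top jar 0.55 [106.5, 203.1, 54.0, 47.2]
top small_stopper 0.79 [261.5, 204.8, 27.9, 24.4]
top large_stopper 0.73 [178.8, 130.6, 33.6, 35.9]
top carton 0.85 [351.9, 125.4, 157.8, 149.0]
top packed_jar_1 0.88 [437.7, 181.8, 57.7, 48.1]
top packed_jar_1 0.84 [401.4, 217.5, 45.8, 42.0]
top packed_jar_1 0.64 [365.1, 174.7, 46.9, 47.3]
0.6
```

View pics/scene0.png

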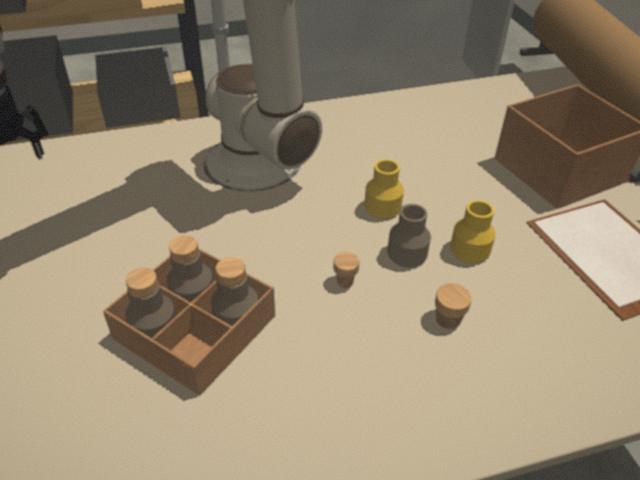

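View pics/top0.png

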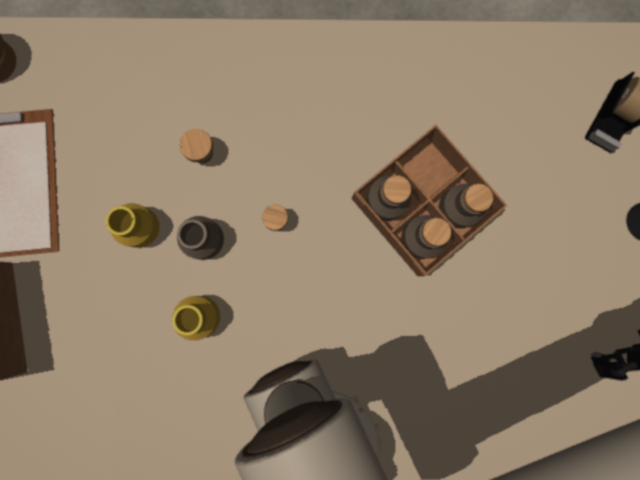

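Grey-brown open jar: scene (409,235), top (198,237). The yellow look-alikes are at top (132,224) and (195,318). The small stopper is at top (275,217) and the large one at (197,146). The empty cell is at top (432,170). Next I fit the poses using both views.

```bash
cat > fit.py <<'E'
from h import *
from scipy.optimize import least_squares
JAR=[(0,.039),(.02,.045),(.061,.045),(.083,.029),(.125,.029)]
SM=[(0,.0175),(.04,.0215),(.04,.027),(.066,.027)]
LG=[(0,.025),(.044,.031),(.044,.034),(.072,.034)]
CLOSED=JAR+[(.125,.027),(.151,.027)]
t=np.linspace(0,2*np.pi,40)
def rev(p,x,y,prof,z0=0):
    m=np.zeros((480,640),np.uint8)
    C=[project(p,np.c_[x+r*np.cos(t),y+r*np.sin(t),0*t+z+z0]) for z,r in prof]
    for a,b in zip(C,C[1:]):
        cv2.fillConvexPoly(m,cv2.convexHull((np.r_[a,b]*16).round().astype(np.int32)),1,shift=4)
    return m
def cen(m): v,u=np.nonzero(m); return np.array([u.mean(),v.mean()])
def fitrev(obs,prof,x0,z0=0):
    return least_squares(lambda q:np.concatenate([cen(rev(p,*q,prof,z0))-c for p,c in obs]),x0,diff_step=.01)
def find(p,label,uv):
    r=min(nets.regions_of(p,label),key=lambda r:np.hypot(r['bbox'][0]+r['bbox'][2]/2-uv[0],r['bbox'][1]+r['bbox'][3]/2-uv[1]))
    return r
E
python3 - <<'E'
from fit import *
S=camera('scene');T=camera('top')
for n,l,pr,us,ut in(('jar','jar',JAR,(407,234),(195,237)),('yA','jar',JAR,(384,190),(195,317)),('yB','jar',JAR,(473,233),(133,226)),('small','small_stopper',SM,(348,270),(275,217)),('large','large_stopper',LG,(451,306),(196,148))):
    obs=[]
    for p,u in((S,us),(T,ut)):
        r=find(p,l,u); obs.append((p,cen(r['region'])))
    x0=on_plane(T,ut,.06)[0,:2]
    f=fitrev(obs,pr,x0)
    print(n,f.x.round(4),f.fun.round(1),[fitrev([o],pr,x0).x.round(4) for o in obs])
# carton corners (top rim), rough then line-fit from region
sq=np.array([[1,1],[1,-1],[-1,-1],[-1,1]])*.112
def box(p,q):
    c,s=np.cos(q[2]),np.sin(q[2]); xy=sq@np.array([[c,s],[-s,c]])+q[:2]
    return project(p,np.r_[np.c_[xy,np.full(4,.085)],np.c_[xy,np.zeros(4)]])
q0=None
ut=np.array([(435,127),(505,206),(423,275),(353,197)])
w=on_plane(T,ut,.085); print('sides',[np.linalg.norm(w[i]-w[i-1]).round(4) for i in range(4)])
c=w[:,:2].mean(0); e=w[1]-w[0]; q0=[*c,np.arctan2(e[1],e[0])]; print('q0',np.round(q0,4))
# carton mask by hull of region
from scipy.optimize import minimize
obs=[]
for p,u in((S,(190,320)),(T,(430,200))):
    r=find(p,'carton',u)['region'].astype(np.uint8); obs.append((p,r))
def mask(p,q):
    m=np.zeros((480,640),np.uint8);h=cv2.convexHull((box(p,q)*16).round().astype(np.int32));cv2.fillConvexPoly(m,h,1,shift=4);return m
for sel in([0],[1],[0,1]):
    H=[]
    for i in sel:
        p,r=obs[i]
        k=cv2.morphologyEx(r,cv2.MORPH_OPEN,np.ones((3,3)))
        H.append((p,k))
    # lose: region pixels outside model heavily, model pixels uncovered outside interior lightly (jars occlude)
    f=lambda q:sum(((mask(p,q)!=r)).sum() for p,r in H)
    o=minimize(f,q0,method='Nelder-Mead',options=dict(initial_simplex=np.array([q0,*[np.array(q0)+d for d in np.diag([.006,.006,.05])]])))
    print(sel,o.x.round(4),o.fun)
q=o.x
vis=cv2.resize(np.hstack([S['pixels'][200:400,90:330],T['pixels'][100:300,330:570]]),None,fx=1.6,fy=1.6)
for p,off,x0 in((S,(90,200),0),(T,(330,100),384)):
    for a in (box(p,q)[:4],box(p,q)[4:]):
        cv2.polylines(vis,[((a-off)*1.6+[x0,0]).astype(np.int32)],True,(0,255,0),1)
crop=cv2.resize(T['pixels'][120:340,90:310],(320,320)); crop2=cv2.resize(S['pixels'][150:340,320:510],(320,320))
out=np.zeros((640,768,3),np.uint8)[:600]; out[:270][:, :]=0
vis=vis[:280]; out[:vis.shape[0],:vis.shape[1]]=vis; out[280:600,:320]=crop; out[280:600,330:650]=crop2
cv2.imwrite('pics/c1.png',out[:,:,::-1])
E
```

```text
jar [0.4383 0.256 ] [-1.3 -0.1 -1.  -0.5] [array([0.4396, 0.2585]), array([0.4372, 0.254 ])]
yA [0.2739 0.26  ] [-1.3  0.2 -1.1 -0.3] [array([0.2742, 0.2629]), array([0.273 , 0.2579])]
yB [0.4648 0.3958] [-1.2 -0.3 -1.  -0.7] [array([0.4664, 0.3978]), array([0.4633, 0.3935])]Traceback (most recent call last):
  File "<stdin>", line 6, in <module>
  File "fit.py", line 18, in find
    r=min(nets.regions_of(p,label),key=lambda r:np.hypot(r['bbox'][0]+r['bbox'][2]/2-uv[0],r['bbox'][1]+r['bbox'][3]/2-uv[1]))
ValueError: min() iterable argument is empty
```

```bash
cat >> fit.py <<'E'
def look(name,label,uv,tries=4):
    for _ in range(tries):
        p=camera(name); rs=[r for r in nets.regions_of(p,label) if np.hypot(r['bbox'][0]+r['bbox'][2]/2-uv[0],r['bbox'][1]+r['bbox'][3]/2-uv[1])<20]
        if rs: return p,rs[0]['region']
    raise RuntimeError((name,label))
sq=np.array([[1,1],[1,-1],[-1,-1],[-1,1]])*.112
def box(p,q):
    c,s=np.cos(q[2]),np.sin(q[2]); xy=sq@np.array([[c,s],[-s,c]])+q[:2]
    return project(p,np.r_[np.c_[xy,np.full(4,.085)],np.c_[xy,np.zeros(4)]])
def mask(p,q):
    m=np.zeros((480,640),np.uint8);h=cv2.convexHull((box(p,q)*16).round().astype(np.int32));cv2.fillConvexPoly(m,h,1,shift=4);return m
E
cat > m.py <<'E'
from fit import *
from scipy.optimize import minimize
for n,l,pr,us,ut in(('small','small_stopper',SM,(348,270),(275,217)),('large','large_stopper',LG,(451,306),(196,148))):
    obs=[(p,cen(r)) for p,r in (look('scene',l,us),look('top',l,ut))]
    x0=on_plane(obs[1][0],ut,.06)[0,:2]
    f=fitrev(obs,pr,x0)
    print(n,f.x.round(4),f.fun.round(1),[fitrev([o],pr,x0).x.round(4) for o in obs])
obs=[look('scene','carton',(190,322)),look('top','carton',(430,200))]
S,T=obs[0][0],obs[1][0]
w=on_plane(T,[(435,127),(505,206),(423,275),(353,197)],.085); print('sides',[np.linalg.norm(w[i]-w[i-1]).round(4) for i in range(4)])
e=w[1]-w[0]; q0=np.array([*w[:,:2].mean(0),np.arctan2(e[1],e[0])]); print('q0',q0.round(4))
for sel in([0],[1],[0,1]):
    f=lambda q:sum((mask(obs[i][0],q)!=obs[i][1]).sum() for i in sel)
    o=minimize(f,q0,method='Nelder-Mead',options=dict(initial_simplex=np.vstack([q0,q0+np.diag([.006,.006,.05])])))
    print(sel,o.x.round(4),o.fun)
q=o.x
out=np.zeros((600,768,3),np.uint8)
for p,(u,v),x0 in((S,(90,220),0),(T,(340,110),384)):
    c=cv2.resize(p['pixels'][v:v+175,u:u+240],(384,280))
    for a in (box(p,q)[:4],box(p,q)[4:]): cv2.polylines(c,[((a-(u,v))*1.6).astype(np.int32)],True,(0,255,0),1)
    out[:280,x0:x0+384]=c
out[280:600,:320]=cv2.resize(T['pixels'][120:340,90:310],(320,320)); out[280:600,330:650]=cv2.resize(S['pixels'][150:340,320:510],(320,320))
cv2.imwrite('pics/c1.png',out[:,:,::-1]); print(status.read_clock())
E
python3 m.py
```

```text
small [0.4803 0.0981] [-1.1 -0.4 -0.6 -0.5] [array([0.4827, 0.0999]), array([0.4791, 0.0966])]
large [0.6331 0.2658] [-0.9  0.  -0.9 -0.5] [array([0.6334, 0.2678]), array([0.6323, 0.264 ])]
sides [np.float64(0.2281), np.float64(0.2178), np.float64(0.2234), np.float64(0.2123)]
q0 [ 0.5113 -0.2202 -2.442 ]
[0] [ 0.5177 -0.2211 -2.4553] 5912.0
[1] [ 0.5166 -0.2247 -2.4454] 5307.0
[0, 1] [ 0.5164 -0.2226 -2.4493] 11432.0
1.7
```

View pics/c1.png

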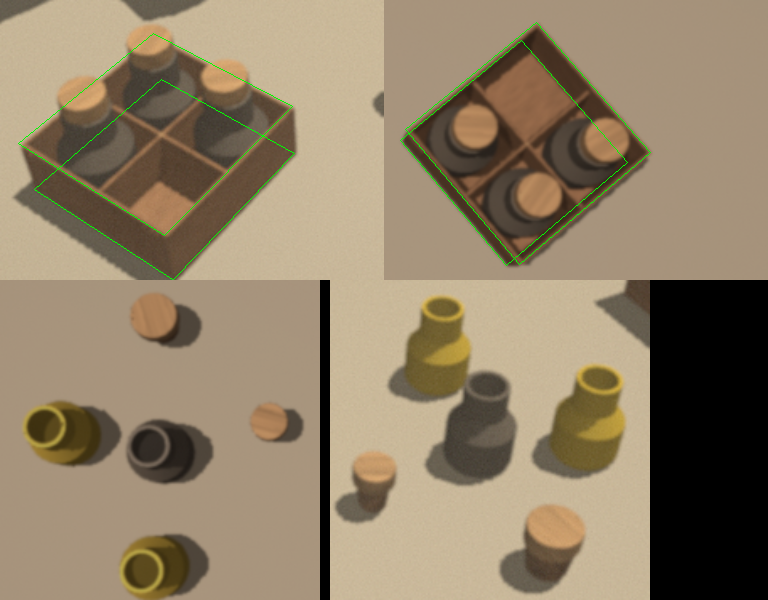

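The grey open jar sits between the two yellow ones and the small stopper is the one to its right. The carton outline fits, with the empty cell at the far (+x) corner. Now I grasp the small stopper.

```bash
cat >> h.py <<'E'
def down(a):
    y=np.array([np.cos(a),np.sin(a),0]); z=np.array([0,0,-1.]); return R.from_matrix(np.c_[np.cross(y,z),y,z]).as_rotvec()
def ori(pos,a):
    q=np.array(status.read_q()); best=None
    for b in (a,a+np.pi):
        s=solver.inverse_kinematics(pos,down(b))
        if s is not None:
            d=abs(np.array(s)-q).max()
            if best is None or d<best[0]: best=(d,b)
    return down(best[1])
def st(m=''):
    print(m,'t',round(status.read_clock(),2),'tcp',np.round(status.read_tool_pos(),4),'F',np.round(status.read_contact_force(),1),'gap',round(status.read_finger_gap(),3),'grip',round(status.read_grip_force(),1))
E
python3 - <<'E'
from h import *
x,y=.4803,.0981
a=np.pi/2+np.arctan2(y,x)
P=[x,y,.2]; o=ori(P,a)
arm.move_to(P,o); st('above')
arm.line_to([x,y,.066],max_speed=.12); st('down')
claw.move_gripper(0.0,30); st('grip')
arm.line_to([x,y,.26],max_speed=.2); st('up')
X,Y=.4383,.256
P=[X,Y,.26]; arm.move_to(P,ori(P,np.pi/2+np.arctan2(Y,X))); st('overjar')
for n in('scene','top'): save(camera(n),n+'1.png')
S=cv2.imread('pics/scene1.png')[110:340,300:540];T=cv2.imread('pics/top1.png')[100:340,90:330]
cv2.imwrite('pics/c2.png',np.hstack([cv2.resize(S,(400,383)),cv2.resize(T,(383,383))]))
E
```

```text
above t 4.0 tcp [0.4805 0.0975 0.2001] F [ 0.1 -0.6 -0.2] gap 1.001 grip 0.0
down t 5.27 tcp [0.4808 0.0982 0.0668] F [-0.8  0.4 -0.2] gap 0.997 grip 0.0
grip t 5.67 tcp [0.4807 0.0982 0.0668] F [-0.3  1.2  5.5] gap 0.616 grip 31.3
up t 6.79 tcp [0.48   0.098  0.2588] F [-0.2  0.5 -0.9] gap 0.617 grip 31.5
overjar t 7.48 tcp [0.4379 0.2562 0.2592] F [-0.2 -1.  -0.3] gap 0.615 grip 31.5
```

View pics/c2.png

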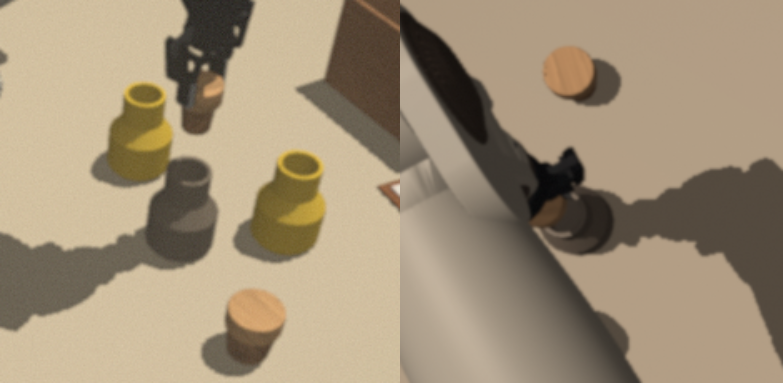

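The scene view shows the stopper held upright above the jar, with the jar neck at crop (188,170). I'll lower it to just above the rim and check alignment in the scene view.

```bash
python3 - <<'E'
from fit import *
arm.line_to([.4383,.256,.132+.0668],max_speed=.12); st()
p=camera('scene'); t_=np.array(status.read_tool_pos()); 
img=p['pixels'].copy()
u,v=370,130;k=6
c=cv2.resize(img[v:v+95,u:u+95],None,fx=k,fy=k,interpolation=cv2.INTER_CUBIC)
def dr(prof,x,y,z0,col):
    m=rev(p,x,y,prof,z0)
    cs,_=cv2.findContours(cv2.resize(m[v:v+95,u:u+95],None,fx=k,fy=k,interpolation=cv2.INTER_NEAREST),cv2.RETR_EXTERNAL,cv2.CHAIN_APPROX_NONE); cv2.drawContours(c,cs,-1,col,1)
dr(JAR,.4396,.2585,0,(0,255,0))          # scene-only fit
dr(SM,t_[0]-.0004+.002,t_[1]+.002,t_[2]-.0668,(255,0,0)) # scene bias applied
c=c[:,:]; cv2.imwrite('pics/c3.png',c[:,:,::-1])
T=nets.regions_of(p,'small_stopper'); print([(r['score'],r['bbox']) for r in T])
E
```

```text
t 8.24 tcp [0.4386 0.2558 0.1995] F [-0.2 -0.1 -0.6] gap 0.614 grip 31.6
[]
```

View pics/c3.png

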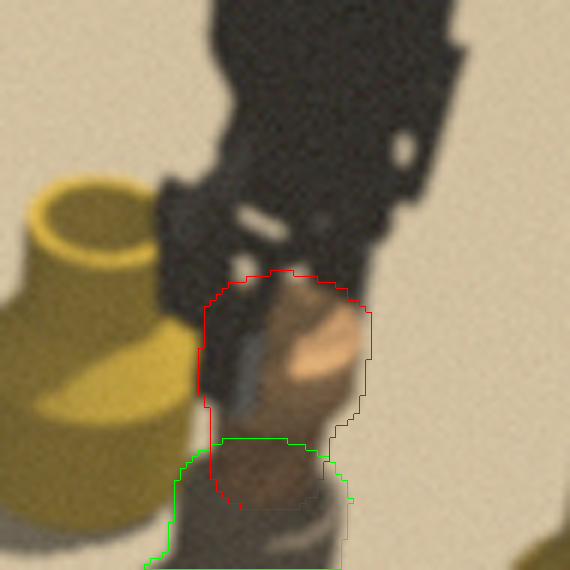

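The stopper and the jar neck are offset from their overlays by the same amount (about 8 px in the crop), so they are aligned with each other. I'll insert the stopper and watch the force.

```bash
python3 - <<'E'
from h import *
for z in (.180,.165,.158,.155,.153,.1515,.150,.1485):
    arm.line_to([.4383,.256,z],max_speed=.06); st(z)
    F=np.array(status.read_contact_force())
    if F[2]>12 or np.hypot(*F[:2])>10: break
save(camera('scene'),'s4.png')
E
```

```text
0.18 t 8.81 tcp [0.4381 0.2559 0.1795] F [ 0.4 -0.1 -1. ] gap 0.619 grip 31.5
0.165 t 9.21 tcp [0.4381 0.2559 0.1645] F [ 0.6 -0.   0.2] gap 0.613 grip 31.5
0.158 t 9.47 tcp [0.4382 0.2559 0.1576] F [-0.7 -0.1 -0.5] gap 0.615 grip 31.6
0.155 t 9.72 tcp [0.4383 0.256  0.1549] F [ 0.3  0.1 -1.1] gap 0.615 grip 31.6
0.153 t 9.97 tcp [0.4383 0.256  0.1529] F [-0.4  0.4 -1.1] gap 0.619 grip 31.6
0.1515 t 10.22 tcp [0.4385 0.2561 0.152 ] F [-0.2 -0.1  3.3] gap 0.617 grip 31.9
0.15 t 10.47 tcp [0.4387 0.2562 0.1516] F [-1.9 -0.4 11.4] gap 0.615 grip 32.3
0.1485 t 10.72 tcp [0.4389 0.2564 0.151 ] F [-4.4 -0.7 17.6] gap 0.618 grip 32.5
```

```bash
python3 - <<'E'
from fit import *
arm.line_to([.4385,.2561,.152],max_speed=.06)
claw.move_gripper(1.0); st('open')
arm.line_to([.4385,.2561,.25],max_speed=.2)
p=camera('scene'); c=p['pixels'][150:290,340:480]
m=rev(p,.4395,.258,CLOSED)[150:290,340:480]
c=cv2.resize(c,(560,560)); m=cv2.resize(m,(560,560),interpolation=cv2.INTER_NEAREST)
cv2.drawContours(c,cv2.findContours(m,0,1)[0],-1,(0,255,0),1)
cv2.imwrite('pics/c5.png',c[:,:,::-1]); st()
E
```

```text
open t 11.46 tcp [0.4385 0.2561 0.1519] F [-0.1  1.1  0.9] gap 1.003 grip 0.0
 t 12.15 tcp [0.4382 0.256  0.2484] F [-0.8  0.2 -0.2] gap 1.0 grip 0.0
```

View pics/c5.png

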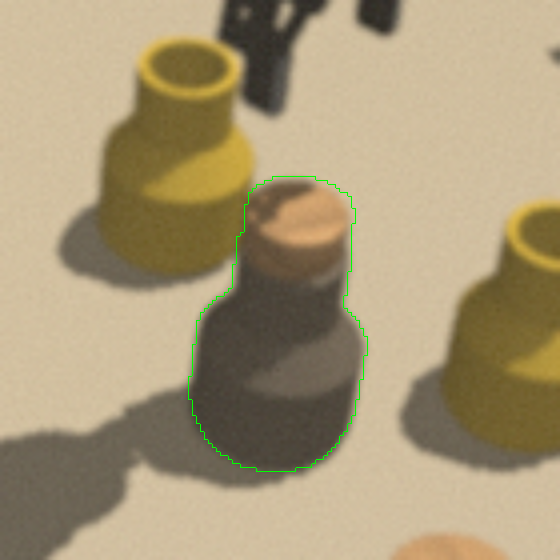

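The stopper is seated flat: the image matches the closed-jar outline. Now I grip the neck and carry the jar.

```bash
python3 - <<'E'
from fit import *
arm.line_to([.4385,.2561,.109],max_speed=.12); st('at neck')
claw.move_gripper(0.0,60); st('grip')
arm.line_to([.4385,.2561,.13],max_speed=.06); st('lifted')
arm.line_to([.4385,.2561,.31],max_speed=.2)
yaw=-2.4493; al=yaw+np.pi-np.pi/4   # diagonal toward +x
C=np.array([.5164,-.2226])+.0778*np.array([np.cos(al),np.sin(al)]); print(C,np.degrees(al))
P=[*C,.31]; arm.line_to(P,ori(P,al+np.pi/2),max_speed=.2); st('over')
p=camera('scene'); q=camera('top')
o=[]
for im,(u,v) in((p,(80,130)),(q,(340,100))):
    c=cv2.resize(im['pixels'][v:v+270,u:u+220].copy() if im is p else im['pixels'][v:v+270,u:u+220].copy(),None,fx=1.8,fy=1.8)
    X=[[*C,.004]]+[[*(C+.053*np.sqrt(2)*np.array([np.cos(al+k*np.pi/2),np.sin(al+k*np.pi/2)])),.07] for k in range(4)]
    for s in (project(im,X)-(u,v))*1.8: cv2.circle(c,tuple(s.astype(int)),3,(0,255,0),1)
    o.append(c)
cv2.imwrite('pics/c6.png',np.hstack(o)[:,:,::-1])
E
```

```text
at neck t 13.47 tcp [0.4389 0.2563 0.1098] F [-0.1  0.2  0.7] gap 0.999 grip 0.0
grip t 13.86 tcp [0.4385 0.257  0.1102] F [-4.   2.8  6.9] gap 0.67 grip 59.9
lifted t 14.36 tcp [0.4386 0.2561 0.13  ] F [ 0.1 -0.4 -6.7] gap 0.672 grip 58.9
[ 0.59386303 -0.22983315] -5.334552761392536
over t 18.11 tcp [ 0.5938 -0.2293  0.3103] F [-0.2 -0.5 -7.3] gap 0.673 grip 58.9
```

View pics/c6.png

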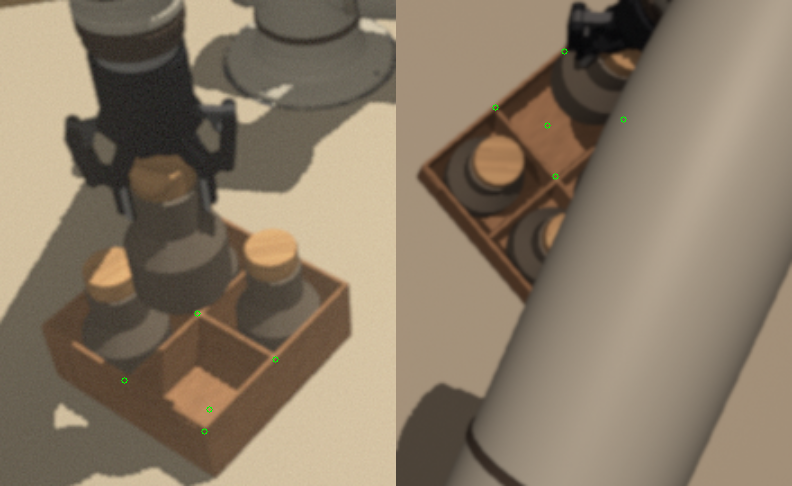

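The projected cell points match the partition crossing in both views: scene crop (198,314) and top crop (556,177). I'll lower the jar.

```bash
python3 - <<'E'
from h import *
C=[.5939,-.2298]
b=None
for z in (.22,.20,.18,.16,.14,.125,.119,.117,.1155,.1145,.1135,.1125):
    arm.line_to([*C,z],max_speed=.1 if z>.15 else .04); st(z)
    F=np.array(status.read_contact_force())
    if F[2]>-2 or np.hypot(*F[:2])>8: print('contact');break
E
```

```text
0.22 t 19.26 tcp [ 0.5941 -0.2299  0.2209] F [ 0.1 -0.3 -6.5] gap 0.669 grip 58.9
0.2 t 19.61 tcp [ 0.5937 -0.2297  0.1999] F [ 0.2 -0.3 -6.5] gap 0.673 grip 58.8
0.18 t 19.96 tcp [ 0.5937 -0.2297  0.1799] F [-0.2 -0.1 -6.7] gap 0.669 grip 58.8
0.16 t 20.31 tcp [ 0.5936 -0.2297  0.1599] F [-0.3 -0.6 -6.8] gap 0.667 grip 58.8
0.14 t 20.96 tcp [ 0.5939 -0.2298  0.14  ] F [-1.   0.  -7.2] gap 0.671 grip 58.8
0.125 t 21.48 tcp [ 0.5938 -0.2297  0.1247] F [-0.5 -0.3 -7. ] gap 0.675 grip 58.8
0.119 t 21.78 tcp [ 0.5937 -0.2297  0.1186] F [ 0.6 -0.5 -7. ] gap 0.668 grip 58.9
0.117 t 22.03 tcp [ 0.5939 -0.2298  0.1169] F [ 0.3  1.1 -6.8] gap 0.672 grip 58.9
0.1155 t 22.28 tcp [ 0.5939 -0.2298  0.1154] F [-0.3  0.9 -6.4] gap 0.674 grip 58.9
0.1145 t 22.53 tcp [ 0.5939 -0.2298  0.1145] F [ 1.4  0.4 -6.6] gap 0.669 grip 59.0
0.1135 t 22.78 tcp [ 0.594  -0.2298  0.1144] F [-3.1  0.6  2.7] gap 0.671 grip 59.5
contact
```

```bash
python3 - <<'E'
from h import *
C=[.5939,-.2298]
claw.move_gripper(.92); st('open')
arm.line_to([*C,.2],max_speed=.08); st()
arm.line_to([*C,.3],max_speed=.2)
P=[.35,.0,.35]; arm.move_to(P,ori(P,np.pi/2)); st()
p=camera('scene'); q=camera('top')
c=[cv2.resize(p['pixels'][220:400,90:290],(400,360)),cv2.resize(q['pixels'][100:280,340:540],(400,360))]
cv2.imwrite('pics/c7.png',np.hstack(c)[:,:,::-1])
E
```

```text
open t 23.12 tcp [ 0.5941 -0.2299  0.1137] F [-0.4  0.1 -0.2] gap 0.922 grip 0.0
 t 24.36 tcp [ 0.5937 -0.2297  0.1993] F [ 0.5 -0.8  0.5] gap 0.919 grip 0.0
 t 26.29 tcp [ 3.506e-01 -2.000e-04  3.496e-01] F [-0.6 -0.4  0.3] gap 0.919 grip 0.0
```

View pics/c7.png

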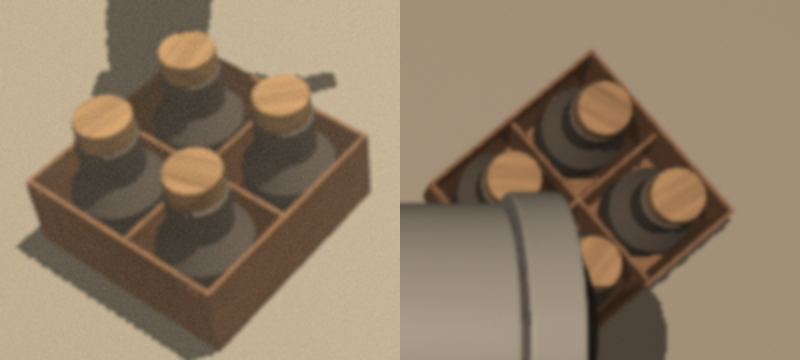

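All four cells now hold upright, closed jars; the new one is at scene crop (195,210) with its head flat on the rim.

```bash
python3 -c "
from h import *
print(workorder.sign_off())"
```

```text
the job is handed in; nothing more can be done
None
```

The jar is closed with the small stopper, pushed fully home, and stands upright on the bottom of the carton's empty cell; I handed the job in about 26 s into the 54 s limit, and the sign-off gave no verdict.

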